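# Lock the sharpening stone in its holder

## Task

With a fingertip, push the sharpening stone along its holder until its far end is fully home against the holder's back plate, and then tighten the loose brass thumbscrew: stroke its wings round clockwise (seen from above), again and again, until it will turn no further and its pad holds the stone down. Only push with light fingers: do not grip or lift the stone or grip the screw, do not force them, and leave the things standing around where they are.

Things in the scene. Friction and masses are not known exactly. Their poses are not given: they have to be found in the camera images.
- holder: Steel sharpening-stone holder, fixed to the table. Origin on the table top straight under the screw axis; x runs along the holder to its back plate, z up. Base 74 mm wide, 8 mm thick, x = -208 to +48 mm. Two side rails guide the stone: tops 21 mm above the table, inner faces at y = +-28 mm, x = -174 to +40 mm.
- back_plate (a point): Middle of the foot of the back plate's front face, 8 mm above the table, at x = +40 mm in the holder's frame. The upright plate (84 mm wide, top 100 mm above the table) stops the stone, and leaves no room for a finger to pass behind the screw's wings.
- bracket_end (a point): Free end of the dark arm that reaches from the back plate over the stone and carries the thumbscrew, on its top, 62 mm above the table and 35 mm from the screw axis towards the open end. The arm is 34 mm wide and 12 mm thick.
- stone_center (a point): Centre of the sharpening stone: loose two-colour block 150 x 50 x 26 mm, about 0.3 kg, lying lengthwise (its y axis) between the rails on the 8 mm base, top 34 mm above the table. Home, its far end at the back plate, the centre is at x = -35 mm in the holder's frame; it starts 25 to 45 mm nearer the open end. About 2 to 4 N slides it.
- thumbscrew (a joint): Turn of the brass wing screw, rad; grows clockwise seen from above; 9.42 is tight (a stop). At 0 the wings point along the holder's +x and -x. It starts loose, at 0 to 3.1, and sinks 6 mm a turn with a sprung rubber pad, which meets the stone at 6.3 and presses it with about 7 N at the stop. About 1 N at a wing turns it; it stays where left.
- screw_center (a point): Point on the screw's vertical axis, half-way up its wings: 84 mm above the table at joint value 0, 75 mm at 9.42. Two upright flat wings, 5 mm thick, reach 32 mm from the axis on opposite sides, from 7 mm below to 9 mm above this point; the hub is 17 mm across and ends 11 mm above it.
- wing_tip (a point): Outer end of one of the two like wings, 32 mm from the screw's axis, half-way up.
- pad: Round rubber pad, 22 mm across, on the foot of the thumbscrew under the arm. Its origin is on the screw axis; at joint value 0 the pad's underside is 40 mm above the table.
- stone: The same sharpening stone; origin at the centre of its underside.
- ramekin: Bystander: small steel sauce cup, 65 mm across, 37 mm high. Origin at its underside.
- spice_jar: Bystander: spice jar with a pale cap and a green leaf on its side, 47 mm across, 98 mm high. Origin at its underside.
- food_tub: Bystander: round white food tub with a lid, 129 mm across, 56 mm high. Origin at its underside.
- tape_roll: Bystander: roll of tan tape lying flat, 98 mm across, 25 mm high. Origin at its underside.

How it is judged:
By the outcome, as a careful person would: the job done as asked, in the order asked, and still so for the second after the job is handed in, with the robot touching nothing.
It also fails if it takes over 67 s, if anything falls off the work surface, if the arm or the gripper's body presses on something with over 40 N, if the wrist force passes 120 N, or if a joint passes its speed limit or range.

## Robot

A 6-joint arm with a two-finger parallel gripper is mounted at the origin on a cart in front of the work surface, level with it; the furniture and walls round the work are solid. World frame = base frame: x ahead of the robot, y to its left, z up, the work surface at z = 0. Lengths are in mm, angles in rad, forces in N, time in s.
With the tool pointing down it reaches from about 350 to 975 mm from the base axis. Payload 7.1 kg.
Tool frame: the origin (TCP) lies between the finger pads; the fingertips stand 19 mm ahead of it and the grasp point (between the pads) is the TCP (ctrl.tcp_to_tips is the distance from the TCP to the fingertips, in mm); z points along the fingers, y is the line along which they close (so a half turn about z gives the same grasp; the last joint's range is limited). The gripper opens to 88 mm and grips with 3 to 60 N. Pads are 20 mm wide; open, the fingers measure 115 mm over their backs; the gripper's body (75 mm by 178 mm) begins 61 mm behind the grasp point.
Start: joints at [-1.285, 0.423, 1.63, -0, 1.089, -0.019], TCP at [187.582, -596.169, 241.675] pointing down, gripper open.
Joint ranges: [-3, 3], [-0.9, 2.11], [0.09, 2.58], [-1.31, 4.45], [0.11, 2.69], [-2.54, 2.54]. Speed limits (rad/s): [2.39, 2.39, 3.01, 3.14, 3.14, 3.14].

## Interface

Orientations are given as a rotation vector (axis times angle).
In Python, from workcell import status, optics, ctrl gives the robot as it stands. The module is installed in compiled form; this text tells all that it offers.
- The arm moves only by the shell command python3 -m inch 'ROWS'. ROWS is JSON, a list that holds one entry, the list of rows, each a list of 7 numbers: the shift along the tool's x, y, z in mm, then the turn, a rotation vector about the tool's x, y, z in rad, then the opening in per cent of the stroke, from 0 (shut) to 100 (fully open). A call has 1 to 20 rows; each row is the pose to reach, as a shift and turn from the pose commanded when the call began, along the tool's axes at that moment; what a row does not reach only later rows make up. A row lasts 1/10 s, in which the tool goes at most 50 mm and 8.59 degrees, less where a joint would pass 70% of its speed; a pose out of reach is approached as far as the arm can. A call with a gripper value outside its range is refused whole. The fingers move at their own pace and stop on an object; the grip force is fixed at half the most. Time passes only in rows, so rows that repeat a pose let the fingers close. It gives the time, the measured TCP pose, the force, the opening and the grip force at its end, in the units of the state.
- status.get_obs(): the state, without advancing time (a new reading comes with each control period).
- optics.get_image(name): name is "side" or "top" or "wrist"; returns a dict with "frame" (420x560x3 uint8, red, green, blue), "fx", "fy", "cx", "cy" (pixels), "rvec" (rotation vector, rad) and "tvec" (3), from world to camera coordinates, as OpenCV has them; the wrist camera has in their place "hand_eye" (4x4, takes a point from camera to tool coordinates, whose origin is the TCP and whose axes are the flange's). Camera axes: x right, y down, z forward; pixel columns grow to the right and rows downward; lengths in mm; the calibration is good to about 2 mm. A picture is of the moment at which its call begins: read the wrist's pose just before it. There is no depth.
- ctrl.close_job(): hands the job in; it is judged then, once.
The state is a dict: "t": time; "qpos": joint angles; "qvel": joint speeds; "joint_torque": joint torques, N m; "ee_pos": TCP position; "orientation": TCP orientation; "ft_force": force on the tool from outside, world axes, zero at the start; "moment": the same for the moment, N m; "width": finger opening in mm; "grasp_force": force on a finger pad.
Only numpy, scipy, OpenCV 4.12 (cv2) and the standard library are available. Lean on these libraries where they do the work, as an engineer would, in place of code of your own. Each camera call takes 0.05 s, during which the arm holds its last target. There are 200 camera calls.

## Working session

There is one attempt and no reset: what is moved stays moved. The work goes in short steps, Python scripts to look and compute and a shell command to move; the robot and the scene stay as the last step left them, time stands still between calls to the robot, and variables do not carry over. Pictures are saved under pics/ and viewed, at most 10 in all, crops included, and the job is handed in when it is done.

```bash
mkdir -p pics; python3 - <<'E'
from workcell import status, optics, ctrl
import cv2
o=status.get_obs();print(o)
for n in("top","side"):
    d=optics.get_image(n);cv2.imwrite(f"pics/{n}0.png",cv2.resize(d["frame"][:,:,::-1],(784,588),interpolation=cv2.INTER_CUBIC))
    print({k:v for k,v in d.items() if k!="frame"})
print(ctrl.tcp_to_tips)
E
```

```text
{'t': 0.0, 'qpos': array([-1.28500654e+00,  4.23799249e-01,  1.63066822e+00, -9.53821059e-06,
        1.08859999e+00, -1.89846161e-02]), 'qvel': array([ 0.00079161,  0.00125877,  0.0006722 ,  0.00166229,  0.00197118,
       -0.00024895]), 'joint_torque': array([-1.38640051e-03, -5.44627833e+01, -2.73665464e+01,  6.42452762e-02,
        2.28160765e-02, -1.29340583e-04]), 'ee_pos': array([ 187.4349684 , -595.69287253,  240.93620183]), 'orientation': array([-3.10374165e+00, -4.76672957e-01,  3.21128625e-04]), 'ft_force': array([ 0.99483906, -0.95014651,  0.26452857]), 'moment': array([-0.0035513 , -0.03155878,  0.02358735]), 'grasp_force': 0.0, 'width': 87.65234580701971}
{'fx': 381.9959348459342, 'fy': 381.9959348459342, 'cx': 281.6747656186775, 'cy': 209.8362959119452, 'rvec': array([ 2.13120079, -2.14364591,  0.19055871]), 'tvec': array([ 36.93101306, 586.45664894, 832.92097091])}
{'fx': 503.17101784407953, 'fy': 503.17101784407953, 'cx': 275.01302993521807, 'cy': 205.5196459138206, 'rvec': array([ 0.73722924, -2.36172185,  1.4344344 ]), 'tvec': array([525.44283651, 217.10487413, 707.21386811])}
19.0
```

View pics/top0.png

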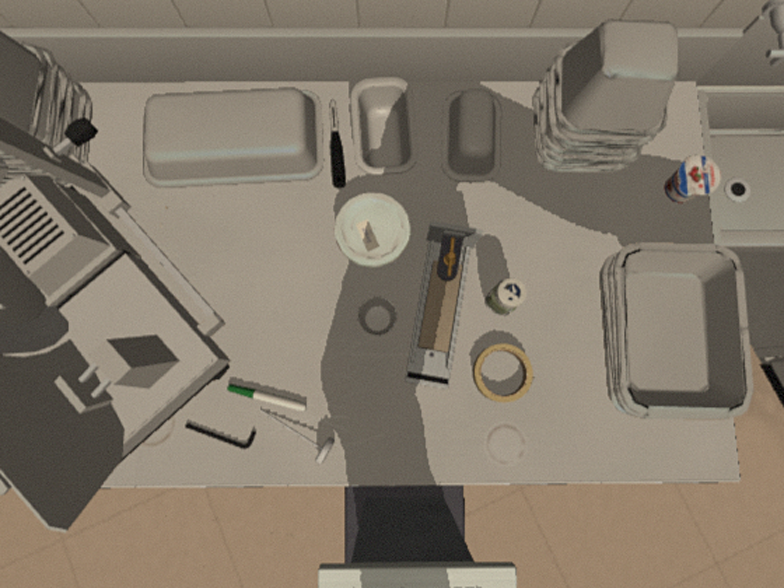

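View pics/side0.png

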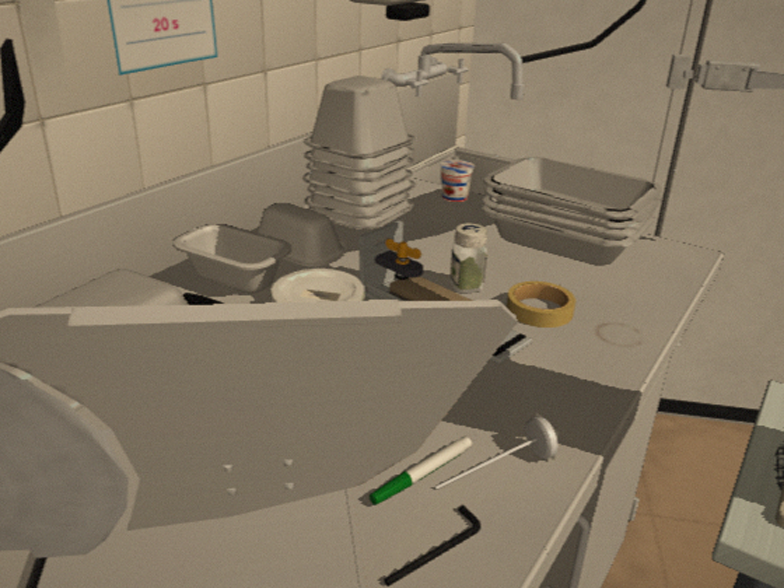

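The top view shows the holder from its open end near (429,380) to the back plate near (452,233), with the screw at about (450,259). The tub is at (372,230), the cup at (377,317), the jar at (507,295) and the tape at (503,372). I'll take an enlarged crop next.

```bash
cat > h.py <<'E'
import numpy as np,cv2
from scipy.spatial.transform import Rotation as R
def ray(d,u,v,z):
    M=R.from_rotvec(d["rvec"]).as_matrix();c=-M.T@d["tvec"]
    r=M.T@np.array([(u-d["cx"])/d["fx"],(v-d["cy"])/d["fy"],1]);return c+r*(z-c[2])/r[2]
def proj(d,p):
    return cv2.projectPoints(np.float64(p).reshape(-1,3),d["rvec"],d["tvec"],np.array([[d["fx"],0,d["cx"]],[0,d["fy"],d["cy"]],[0,0,1]]),None)[0][:,0]
E
python3 - <<'E'
from workcell import optics
import cv2
from h import *
d=optics.get_image("top")
s=1/1.4
for n,u,v,z in [("hub",450,259,90),("open L",409,380,8),("open R",447,384,8),("plate L",430,228,100),("plate R",475,231,100),("tub",372,230,56),("cup",377,317,37),("jar",510,290,98),("tape",503,372,25),("base?",415,570,0)]:
    print(n,ray(d,u*s,v*s,z).round(0))
f=d["frame"][150:285,280:380]
a=cv2.resize(f,None,fx=5.8/1.35,fy=5.8/1.35,interpolation=cv2.INTER_CUBIC)
f=optics.get_image("side")["frame"][150:230,250:380]
b=cv2.resize(f,None,fx=2.8,fy=2.8,interpolation=cv2.INTER_CUBIC)
o=np.zeros((600,800,3),np.uint8);o[:a.shape[0],:a.shape[1]]=a
o[:b.shape[0],432:432+b.shape[1]]=b
cv2.imwrite("pics/c1.png",o[:,:,::-1])
print(a.shape,b.shape)
E
```

```text
hub [635. -55.  90.]
open L [446.   9.   8.]
open R [439. -54.   8.]
plate L [684. -23. 100.]
plate R [679. -95. 100.]
tub [694.  70.  56.]
cup [550.  62.  37.]
jar [ 583. -147.   98.]
tape [ 458. -146.   25.]
base? [146.   3.   0.]
(580, 430, 3) (224, 364, 3)
```

View pics/c1.png

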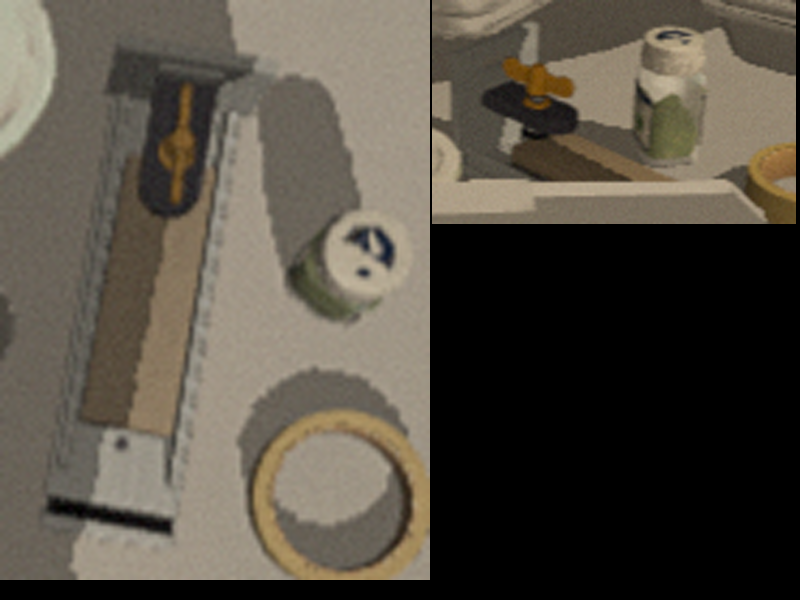

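The crop shows the hub at (178,148), wing tips at (187,85) and (177,203), the stone's near end from (80,420) to (172,435), the open end of the base at (47,505) to (173,522), and the arm's end at (167,215).

```bash
python3 - <<'E'
from workcell import optics
from h import *
d=optics.get_image("top")
k=5.8/1.35
g=lambda u,v,z:ray(d,280+(u+.5)/k-.5,150+(v+.5)/k-.5,z)
P=dict(hub=g(178,148,92),tipA=g(187,85,88),tipB=g(177,203,88),sL=g(80,420,34),sR=g(172,435,34),oL=g(47,500,8),oR=g(173,520,8),oL0=g(47,520,0),oR0=g(173,533,0),arm=g(167,216,62),plL=g(118,45,100),plR=g(275,62,100))
for n in P:print(n,P[n].round(1))
s=P['hub'];o=(P['oL']+P['oR'])/2
ax=(s-o)[:2];print(np.linalg.norm(ax),np.degrees(np.arctan2(ax[1],ax[0])))
for a in(('tipB','tipA'),('oR','oL'),('sR','sL'),('plR','plL')):
    w=(P[a[1]]-P[a[0]])[:2];print(a,np.linalg.norm(w),np.degrees(np.arctan2(w[1],w[0])))
E
```

```text
hub [637.1 -54.   92. ]
tipA [671.9 -60.   88. ]
tipB [608.9 -53.3  88. ]
sL [501.   -4.4  34. ]
sR [492.7 -53.8  34. ]
oL [459.1  13.    8. ]
oR [447.8 -56.    8. ]
oL0 [448.3  12.9   0. ]
oR0 [440.8 -56.7   0. ]
arm [607.2 -50.8  62. ]
plL [690.1 -23.3 100. ]
plR [ 680.7 -104.5  100. ]
186.53258835154298 -10.043856233047334
('tipB', 'tipA') 63.387913502630255 -6.105488819513382
('oR', 'oL') 69.97624416068929 80.70515014420108
('sR', 'sL') 50.08717889102492 80.41236116145936
('plR', 'plL') 81.71743142902048 83.36085205578635
```

```bash
cat >> h.py <<'E'
def shift(o,tgt,yaw):
    "tool-axis shift & turn from pose o to TCP tgt, tool down, tool x at yaw (deg)"
    A=R.from_rotvec(o["orientation"]);y=np.radians(yaw)
    B=R.from_matrix(np.array([[np.cos(y),np.sin(y),0],[np.sin(y),-np.cos(y),0],[0,0,-1]]))
    return (A.inv().apply(np.array(tgt)-o["ee_pos"])).round(1),(A.inv()*B).as_rotvec().round(4)
E
python3 - <<'E'
from workcell import status
from h import *
o=status.get_obs();o["ee_pos"]=np.array([187.582,-596.169,241.675])
print(shift(o,[470,-25,200],-9.5))
E
```

```text
(array([ 440.8, -460. ,   42. ]), array([-7.000e-04,  2.000e-04,  4.706e-01]))
```

```bash
python3 -m inch '[[[441,-460,42,0,0,0.47,0],[441,-460,42,0,0,0.47,0],[441,-460,42,0,0,0.47,0],[441,-460,42,0,0,0.47,0],[441,-460,42,0,0,0.47,0],[441,-460,42,0,0,0.47,0],[441,-460,42,0,0,0.47,0],[441,-460,42,0,0,0.47,0],[441,-460,42,0,0,0.47,0],[441,-460,42,0,0,0.47,0],[441,-460,42,0,0,0.47,0],[441,-460,42,0,0,0.47,0],[441,-460,42,0,0,0.47,0],[441,-460,42,0,0,0.47,0],[441,-460,42,0,0,0.47,0],[441,-460,42,0,0,0.47,0],[441,-460,42,0,0,0.47,0],[441,-460,42,0,0,0.47,0],[441,-460,42,0,0,0.47,0],[441,-460,42,0,0,0.47,0]]]'
python3 - <<'E'
from workcell import status,optics
from h import *
o=status.get_obs();d=optics.get_image("wrist")
print(o["qpos"].round(2),{k:v for k,v in d.items() if k!="frame"},o["t"])
np.savez("w1.npz",o=o["ee_pos"],r=o["orientation"],H=d["hand_eye"],K=[d["fx"],d["fy"],d["cx"],d["cy"]])
cv2.imwrite("pics/w1.png",cv2.resize(d["frame"][:,:,::-1],(784,588),interpolation=cv2.INTER_CUBIC))
E
```

```text
t: 2.25
ee_pos: [470.1, -25.5, 199.8]
orientation: [3.131, -0.261, 0.0]
ft_force: [0.3, 0.0, 0.1]
width: 0.4
grasp_force: 0.0
[-0.08  0.26  2.   -0.    0.89  1.66] {'fx': 326.2999063469297, 'fy': 326.2999063469297, 'cx': 277.96133579571256, 'cy': 209.92654478159758, 'hand_eye': array([[-6.88011916e-04, -9.60974121e-01, -2.76637427e-01,
         7.57013678e+01],
       [ 9.99999612e-01, -8.13335733e-04,  3.38287348e-04,
         7.13950721e-01],
       [-5.50084491e-04, -2.76637087e-01,  9.60974308e-01,
        -1.43286263e+02],
       [ 0.00000000e+00,  0.00000000e+00,  0.00000000e+00,
         1.00000000e+00]])} 2.25
```

View pics/w1.png

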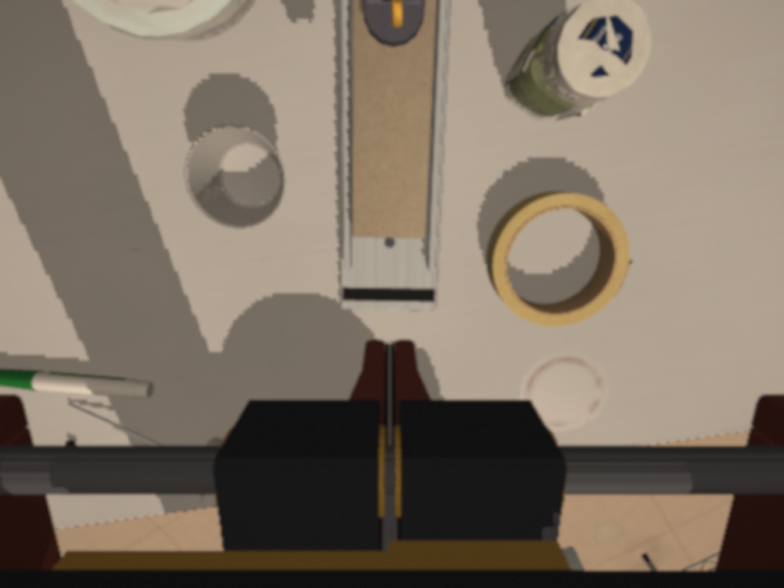

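The wrist view shows the stone's near end at row 237, from column 352 to 428. The arm's end is at (393,45), the base end at row 288 to 303 (columns 341 to 436) and the near wing tip at (398,26). The holder runs straight up the image.

```bash
cat >> h.py <<'E'
def wray(f,u,v,z):
    w=np.load(f);K=w["K"];A=R.from_rotvec(w["r"]);H=w["H"]
    c=A.apply(H[:3,3])+w["o"];r=A.apply(H[:3,:3]@np.array([(u-K[2])/K[0],(v-K[3])/K[1],1]));return c+r*(z-c[2])/r[2]
E
python3 - <<'E'
from h import *
s=1/1.4
for n,u,v,z in [("sL",352,237,34),("sR",428,237,34),("arm",393,45,62),("baseL",341,303,0),("baseR",436,305,0),("baseL8",341,289,8),("baseR8",436,290,8),("tip",398,28,84),("stL far",358,30,34),("railLnear",348,265,21),("railRnear",431,265,21),("jar",603,45,98)]:
    print(n,wray("w1.npz",u*s,v*s,z).round(1))
E
```

```text
sL [500.8  -5.9  34. ]
sR [492.2 -56.9  34. ]
arm [605.9 -51.4  62. ]
baseL [446.2  16.    0. ]
baseR [432.2 -57.4   0. ]
baseL8 [459.5  12.6   8. ]
baseR8 [446.7 -58.6   8. ]
tip [608.3 -54.1  84. ]
stL far [623.5 -33.1  34. ]
railLnear [479.5   2.1  21. ]
railRnear [469.6 -56.9  21. ]
jar [ 581.2 -149.7   98. ]
```

```bash
python3 -m inch '[[[4,2,50,0,0,0,0],[4,2,100,0,0,0,0],[4,2,140,0,0,0,0],[4,2,158,0,0,0,0],[4,2,164,0,0,0,0],[4,2,164,0,0,0,0],[7,2,164,0,0,0,0],[10,2,164,0,0,0,0],[13,2,164,0,0,0,0],[16,2,164,0,0,0,0],[19,2,164,0,0,0,0],[22,2,164,0,0,0,0],[25,2,164,0,0,0,0],[28,2,164,0,0,0,0],[30,2,164,0,0,0,0]]]'
```

```text
t: 3.8
ee_pos: [499.8, -32.0, 35.6]
orientation: [-3.131, 0.259, -0.0]
ft_force: [-3.9, 1.2, 2.0]
width: 0.9
grasp_force: 1.6
```

```bash
python3 -m inch '[[[3,0,0,0,0,0,0],[6,0,0,0,0,0,0],[9,0,0,0,0,0,0],[12,0,0,0,0,0,0],[14,0,0,0,0,0,0],[16,0,0,0,0,0,0],[18,0,0,0,0,0,0]]]'; python3 -m inch '[[[1,0,0,0,0,0,0],[2,0,0,0,0,0,0],[2,0,0,0,0,0,0]]]'
```

```text
t: 4.5
ee_pos: [517.3, -34.9, 35.7]
orientation: [-3.131, 0.259, 0.0]
ft_force: [-0.9, -0.5, -0.4]
width: 0.3
grasp_force: 0.8
t: 4.8
ee_pos: [519.3, -35.2, 35.7]
orientation: [3.131, -0.259, 0.0]
ft_force: [-1.3, -0.2, -0.5]
width: 0.5
grasp_force: 0.6
```

```bash
python3 -m inch '[[[1,0,0,0,0,0,0],[2,0,0,0,0,0,0],[2,0,0,0,0,0,0]]]'
```

```text
t: 5.1
ee_pos: [521.5, -35.6, 35.7]
orientation: [3.131, -0.259, 0.001]
ft_force: [-1.7, 1.3, -0.0]
width: 0.9
grasp_force: 0.7
```

```bash
for i in 1 2 3; do python3 -m inch '[[[1,0,0,0,0,0,0],[1.5,0,0,0,0,0,0],[1.5,0,0,0,0,0,0]]]' | egrep 'pos|ft'; done
```

```text
ee_pos: [522.2, -35.7, 35.7]
ft_force: [-5.5, 0.6, 2.9]
ee_pos: [522.2, -35.8, 35.5]
ft_force: [-7.7, 0.7, 6.1]
ee_pos: [522.3, -35.8, 35.3]
ft_force: [-12.0, 2.2, 9.9]
```

```bash
python3 -m inch '[[[-8,0,0,0,0,0,0],[-16,0,0,0,0,0,0],[-16,0,-50,0,0,0,0],[-16,0,-100,0,0,0,0],[0,0,-145,0,0,0,0],[10,0,-165,0,0,0,0],[10,0,-165,0,0,0,0],[10,0,-165,0,0,0,0],[10,0,-165,0,0,0,0]]]'
python3 - <<'E'
from workcell import status,optics
from h import *
o=status.get_obs();d=optics.get_image("wrist")
np.savez("w2.npz",o=o["ee_pos"],r=o["orientation"],H=d["hand_eye"],K=[d["fx"],d["fy"],d["cx"],d["cy"]])
cv2.imwrite("pics/w2.png",cv2.resize(d["frame"][:300,140:420,::-1],None,fx=2,fy=2,interpolation=cv2.INTER_CUBIC))
E
```

```text
t: 6.9
ee_pos: [533.9, -37.8, 198.9]
orientation: [-3.131, 0.259, 0.005]
ft_force: [-0.2, 0.1, -0.0]
width: 0.3
grasp_force: 0.0
```

View pics/w2.png

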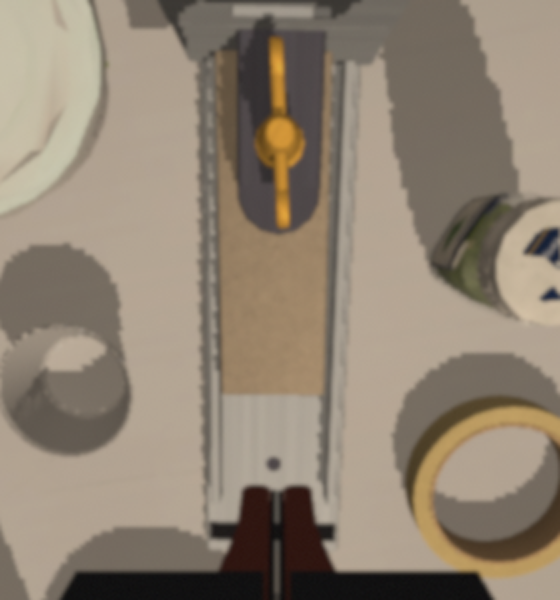

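The stone now reaches the back plate, with its near end at row 393. The hub top is at (280,132), the wing tips at (276,40) and (284,226), and the arm's end at (280,233).

```bash
python3 - <<'E'
from h import *
for n,u,v,z in [("hub",280,132,93),("hub",280,132,95),("tipF",276,39,90),("tipN",284,227,90),("arm",280,233,62),("sL",222,393,34),("sR",326,393,34)]:
    print(n,wray("w2.npz",140+u/2,v/2,z).round(1))
a=wray("w2.npz",140+276/2,39/2,90);b=wray("w2.npz",140+284/2,227/2,90);w=(a-b)[:2];print((a+b)/2,np.linalg.norm(w),np.degrees(np.arctan2(w[1],w[0])))
E
```

```text
hub [641.2 -58.   93. ]
hub [641. -58.  95.]
tipF [671.  -61.6  90. ]
tipN [609.3 -54.3  90. ]
arm [607.3 -52.6  62. ]
sL [538.1 -12.8  34. ]
sR [529.8 -62.6  34. ]
[640.14841627 -57.93273778  90.        ] 62.038374516754615 -6.766576490220074
```

```bash
python3 - <<'E'
from numpy import *
for p in range(-105,121,15):
    a=radians(p);w=array([-cos(a),sin(a)]);n=array([sin(a),cos(a)]);h=2.5+10*abs(n[0])+13.5*abs(n[1])
    c=24*w-h*n;g=c-8*n
    print(p,*(c*[1,-1]).round(1),' gap8',*(g*[1,-1]).round(1))
E
```

```text
-105 21.3 19.1  gap8 29.1 17.1
-90 12.5 24.0  gap8 20.5 24.0
-75 8.9 27.2  gap8 16.6 29.3
-60 3.5 29.7  gap8 10.4 33.7
-45 -3.5 30.5  gap8 2.2 36.1
-30 -11.2 28.6  gap8 -7.2 35.5
-15 -18.5 23.7  gap8 -16.4 31.4
0 -24.0 16.0  gap8 -24.0 24.0
15 -27.9 11.3  gap8 -29.9 19.0
30 -30.4 4.6  gap8 -34.4 11.5
45 -30.5 -3.5  gap8 -36.1 2.2
60 -27.5 -11.8  gap8 -34.4 -7.8
75 -21.3 -19.1  gap8 -29.1 -17.1
90 -12.5 -24.0  gap8 -20.5 -24.0
105 -8.9 -27.2  gap8 -16.6 -29.3
120 -3.5 -29.7  gap8 -10.4 -33.7
```

```bash
python3 -m inch '[[[40,14,0,0,0,0,0],[84.6,29.8,10,0,0,0,0],[84.6,29.8,50,0,0,0,0],[84.6,29.8,90,0,0,0,0],[84.6,29.8,105,0,0,0,0],[84.6,29.8,109,0,0,0,0],[84.6,29.8,109,0,0,0,0],[84.6,29.8,109,0,0,0,0]]]'
python3 -m inch '[[[0,-6,0,0,0,0,0],[0,-12,0,0,0,0,0],[-4,-17,0,0,0,0,0],[-6,-23,0,0,0,0,0],[-7,-31,0,0,0,0,0],[-4,-40,0,0,0,0,0],[3,-47,0,0,0,0,0],[3,-47,0,0,0,0,0]]]'
```

```text
t: 7.75
ee_pos: [615.0, -81.2, 93.2]
orientation: [3.131, -0.259, 0.004]
ft_force: [0.2, 0.1, -0.2]
width: 0.3
grasp_force: 0.0
t: 8.55
ee_pos: [626.1, -34.3, 91.7]
orientation: [-3.131, 0.257, -0.002]
ft_force: [-0.7, -0.2, -0.6]
width: 0.2
grasp_force: 0.0
```

```bash
python3 -m inch '[[[8.5,-5,0,0,0,0,0],[12,-8,0,0,0,0,0],[17.5,-10.7,0,0,0,0,0],[17.5,-10.7,0,0,0,0,0],[10.6,-14.7,0,0,0,0,0],[10.6,-14.7,-25,0,0,0,0],[10.6,-14.7,-45,0,0,0,0],[10.6,-14.7,-45,0,0,0,0],[26,14,-45,0,0,0,0],[41.5,43,-45,0,0,0,0],[41.5,43,-45,0,0,0,0],[41.5,43,-45,0,0,0,0]]]'
python3 - <<'E'
from workcell import status,optics
from h import *
d=optics.get_image("top");cv2.imwrite("pics/t2.png",cv2.resize(d["frame"][150:250,280:400,::-1],None,fx=5,fy=5,interpolation=cv2.INTER_CUBIC))
E
```

```text
t: 9.75
ee_pos: [657.8, -84.9, 135.7]
orientation: [-3.13, 0.262, 0.002]
ft_force: [1.0, 0.6, 0.1]
width: 0.8
grasp_force: 0.0
```

View pics/t2.png

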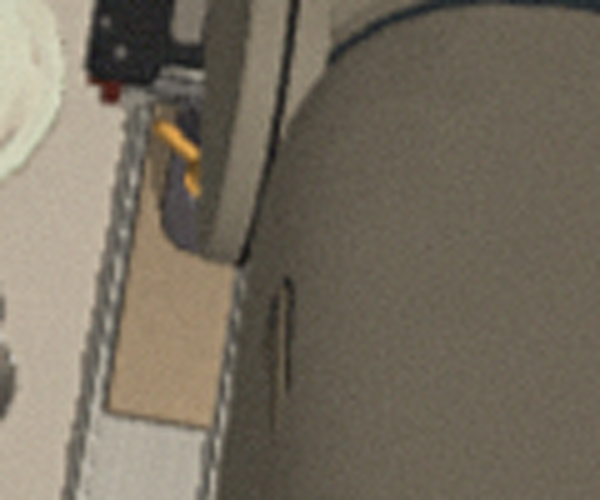

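The top view shows a wing at (160,125), pointing to the back left. So the screw turned about 120°, as planned. Next is stroke two.

```bash
python3 -m inch '[[[0,0,25,0,0,0,0],[0,0,42,0,0,0,0],[0,0,46,0,0,0,0],[-8,0,46,0,0,0,0],[-12,3,46,0,0,0,0],[-17,5.7,46,0,0,0,0],[-24,6.5,46,0,0,0,0],[-32,4.6,46,0,0,0,0],[-39,0,46,0,0,0,0],[-44.5,-8,46,0,0,0,0],[-48.4,-13,46,0,0,0,0],[-51,-19.4,46,0,0,0,0],[-51,-27.5,46,0,0,0,0],[-48,-36,46,0,0,0,0],[-42,-43,46,0,0,0,0],[-33,-48,46,0,0,0,0],[-29.4,-51,46,0,0,0,0],[-24,-54,46,0,0,0,0],[-24,-54,46,0,0,0,0]]]'
python3 -m inch '[[[-7,-4,0,0,0,0,0],[-7,-4,-25,0,0,0,0],[-7,-4,-45,0,0,0,0],[-7,-4,-45,0,0,0,0],[8,25,-45,0,0,0,0],[24,54,-45,0,0,0,0],[24,54,-45,0,0,0,0],[24,54,-45,0,0,0,0]]]'
```

```text
t: 11.7
ee_pos: [644.8, -27.1, 90.6]
orientation: [-3.131, 0.259, -0.001]
ft_force: [0.0, 1.0, -0.1]
width: 0.5
grasp_force: 0.2
t: 12.5
ee_pos: [657.8, -85.0, 134.7]
orientation: [-3.13, 0.262, 0.002]
ft_force: [0.2, 0.3, 0.3]
width: 0.4
grasp_force: 0.0
```

```bash
python3 -m inch '[[[0,0,25,0,0,0,0],[0,0,42,0,0,0,0],[0,0,45,0,0,0,0],[-8,0,45,0,0,0,0],[-12,3,45,0,0,0,0],[-17,5.7,45,0,0,0,0],[-24,6.5,45,0,0,0,0],[-32,4.6,45,0,0,0,0],[-36,2.5,45,0,0,0,0],[-39,0,45,0,0,0,0],[-39,0,45,0,0,0,0]]]'
for i in 1 2 3 4 ; do python3 -m inch '[[[-0.8,-1.5,0,0,0,0,0],[-1.3,-2,0,0,0,0,0],[-1.3,-2,0,0,0,0,0]]]'| egrep 'pos|ft'; done
```

```text
t: 13.6
ee_pos: [619.6, -77.7, 90.7]
orientation: [-3.131, 0.259, 0.001]
ft_force: [-1.1, -0.8, -0.7]
width: 0.3
grasp_force: 0.2
ee_pos: [619.2, -75.9, 90.6]
ft_force: [-0.6, -0.1, 0.5]
ee_pos: [618.3, -73.7, 90.7]
ft_force: [0.2, -0.7, -0.7]
ee_pos: [617.2, -71.5, 90.7]
ft_force: [-0.7, 0.3, 0.2]
ee_pos: [616.2, -69.3, 90.7]
ft_force: [0.9, -0.0, -0.0]
```

```bash
for i in 1 2 3 4 ; do python3 -m inch '[[[-0.5,-1,0,0,0,0,0],[-1,-2,0,0,0,0,0],[-1,-2,0,0,0,0,0]]]'| egrep 'pos|ft'; done
```

```text
ee_pos: [615.6, -67.2, 90.7]
ft_force: [0.8, -1.0, 0.4]
ee_pos: [614.9, -65.0, 90.7]
ft_force: [-0.0, -0.4, -0.5]
ee_pos: [614.5, -63.4, 90.7]
ft_force: [1.2, -3.9, -0.9]
ee_pos: [614.4, -62.6, 90.8]
ft_force: [2.9, -11.3, -3.8]
```

```bash
python3 -m inch '[[[0,5,0,0,0,0,0],[0,10,0,0,0,0,0],[0,10,-30,0,0,0,0],[-10,8,-70,0,0,0,0],[-50,0,-100,0,0,0,0],[-81,-9,-108,0,0,0,0],[-81,-9,-108,0,0,0,0],[-81,-9,-108,0,0,0,0],[-81,-9,-108,0,0,0,0]]]'
python3 - <<'E'
from workcell import status,optics
from h import *
o=status.get_obs();d=optics.get_image("wrist")
np.savez("w3.npz",o=o["ee_pos"],r=o["orientation"],H=d["hand_eye"],K=[d["fx"],d["fy"],d["cx"],d["cy"]])
a=cv2.resize(d["frame"][:220,180:380,::-1],None,fx=2.2,fy=2.2,interpolation=cv2.INTER_CUBIC)
b=cv2.resize(optics.get_image("side")["frame"][140:240,250:350,::-1],None,fx=3.5,fy=3.5,interpolation=cv2.INTER_CUBIC)
c=np.zeros((484,800,3),np.uint8);c[:,:440]=a;c[:350,445:795]=b
cv2.imwrite("pics/w3.png",c)
E
```

```text
t: 16.9
ee_pos: [536.0, -38.9, 198.5]
orientation: [-3.131, 0.259, -0.0]
ft_force: [0.8, 0.4, -1.4]
width: 0.6
grasp_force: 0.0
```

View pics/w3.png

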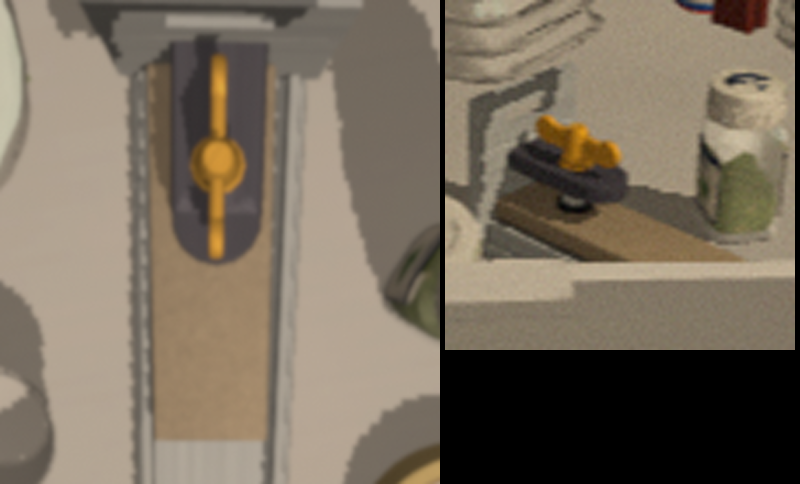

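The wings now line up with the holder, with tips at (219,57) and (216,258) and the hub low at (217,158). The pad sits on the stone, whose near end is at row 440. I'll check those numbers.

```bash
python3 - <<'E'
from h import *
g=lambda u,v,z:wray("w3.npz",180+u/2.2,v/2.2,z)
for z in(80,88): a,b=g(219,57,z),g(216,258,z);w=(a-b)[:2];print(z,(a+b)/2,np.linalg.norm(w),np.degrees(np.arctan2(w[1],w[0])))
print(g(154,440,34),g(267,440,34))
E
```

```text
80 [640.64380935 -57.85333968  80.        ] 63.13241291064033 -10.38457300352117
88 [639.72280553 -57.6756851   88.        ] 61.20292726560552 -10.384573003521176
[537.60107188 -12.37193112  34.        ] [529.34306515 -61.65604338  34.        ]
```

```bash
python3 -c "
from workcell import ctrl
print(ctrl.close_job())"
```

```text
the job is handed in; nothing more can be done
None
```

The stone is fully home against the back plate and the thumbscrew is turned clockwise to its stop with its pad on the stone; I handed the job in at about 17 s, with the robot clear of everything.

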